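# Close the long saw guide against its stop

### The arm

A 7-joint arm with a two-finger parallel gripper is mounted at the origin on the work surface. World frame = base frame: x ahead of the robot, y to its left, z up, the work surface at z = 0. Lengths are in m, angles in rad, forces in N, time in s.
With the tool pointing down it reaches from about 0.4 to 0.85 m from the base axis. Payload 10.4 kg.
Tool frame: the origin (TCP) lies on the centre line of the jaws, within the pads' length; the fingertips stand 17 mm ahead of it and the grasp point (between the pads) lies 2 mm behind it; z points along the fingers, y is the line along which they close (so a half turn about z gives the same grasp; the last joint's range is limited). The gripper opens to 85 mm and grips with 20 to 120 N. Pads are 22 mm wide; open, the fingers measure 114 mm over their backs; the gripper's body (76 mm by 85 mm) begins 54 mm behind the grasp point. The pads swing forward as they close: fully open they stand 13 mm farther back than shut.
Start: joints at [-1.152, 0.332, -0.065, 1.46, 0.022, 1.35, -0.088], TCP at [0.267, 0.565, 0.227] pointing down, gripper open.
Joint ranges: [-2.6, 2.6], [-0.5, 2.12], [-1.47, 1.34], [0.16, 2.42], [-1.27, 4.41], [0.06, 2.06], [-2.6, 2.6]. Speed limits (rad/s): [2.22, 2.22, 2.79, 2.79, 3.14, 3.14, 3.14].

### API

Orientations are given as a unit quaternion [x, y, z, w].
In Python, from workcell import sensors, imaging, order, spotter gives the robot as it stands. The module is installed in compiled form; this text tells all that it offers.
- The arm moves only by the shell command python3 -m inch 'ROWS' [FORCE]. ROWS is JSON, a list that holds one entry, the list of rows, each a list of 7 numbers: the shift along the tool's x, y, z in m, then the turn, a rotation vector about the tool's x, y, z in rad, then the closure, from -1 (fully open) to 1 (shut). In form: [[[x, y, z, ax, ay, az, hand], ...]]. A call has 1 to 10 rows; each row is the pose to reach, as a shift and turn from the pose commanded when the call began, along the tool's axes at that moment; what a row does not reach only later rows make up. A row lasts 1/10 s, in which the tool goes at most 50 mm and 8.59 degrees, less where a joint would pass 70% of its speed; a pose out of reach is approached as far as the arm can. A call with a gripper value outside its range is refused whole. The fingers move at their own pace and stop on an object; FORCE is the grip in N (left out, the last holds). Time passes only in rows, so rows that repeat a pose let the fingers close. It gives the time, the measured TCP pose, the force, the opening and the grip force at its end, in the units of the state.
- sensors.get_obs(): the state, without advancing time (a new reading comes with each control period).
- imaging.camera(name): name is "scene" or "top"; returns the picture (420x560x3 uint8, blue, green, red); there is no depth.
- imaging.calibration(name): a dict with "mtx" (3x3 intrinsics, pixels), "R" (3x3) and "t" (3): a world point X has camera coordinates R X + t. Camera axes: x right, y down, z forward; pixel columns grow to the right and rows downward; lengths in m; the calibration is good to about 2 mm. A picture is of the moment at which its call begins. calibration takes no time and is no camera call.
- order.hand_in(): hands the job in; it is judged then, once.
Trained networks look in the newest picture that a camera, given by its name, has taken for a name from the list of things; names that differ only in an ending like _2 or _b are one class to them, and where a whole thing is asked for, a point or a joint stands for the part that bears it (a point fixed in the world has none). Each returns a list of dicts, best first, with "conf" (0 to 1); they miss things now and then, are a little off and sometimes report something else, mostly with a low value. They report only what shows in the picture. A call takes as long as a camera call. They do not tell look-alikes from the thing itself.
- spotter.look_for(label, camera): "pixel" ([column, row] in pixels, amid what is visible of it).
The state is a dict: "clock": time; "joint_pos": joint angles; "joint_velocities": joint speeds; "tau": joint torques, N m; "position": TCP position; "ee_rot": TCP orientation; "ft_force": force on the tool from outside, world axes, zero at the start; "torque": the same for the moment, N m; "grip_width": opening from 0.0 (shut) to 1.0 (fully open); "grasp_force": force on a finger pad.
Only numpy, scipy, OpenCV 4.12 (cv2) and the standard library are available. Lean on these libraries where they do the work, as an engineer would, in place of code of your own. Each camera call takes 0.05 s, during which the arm holds its last target. There are 200 camera calls.

### The job

Two saw-guide boards are screwed to the garage bench, each with a flat wooden guide arm that turns on an upright steel pin through a hole near its end. Push the longer arm so that it swings round its pin until it lies against the dark stop strip on its own board, ready for a square cut. Keep it flat on the board and on its pin, and leave the shorter arm where it is.

Things in the scene. Friction and masses are not known exactly. Their poses are not given: they have to be found in the camera images.
- long_arm: The longer wooden guide arm, loose, about 0.1 kg: a flat bar 44 mm wide, 15 mm thick, lying on its board. Origin: centre of the 20 mm square hole near one end, on the underside (12 mm above the bench); the pin stands in this hole with about 2 mm play. +x runs along the arm to its free end at 200 mm; the pinned end is 24 mm to -x. z is up.
- long_tip (a point): Middle of the long arm's free end, 200 mm from the arm's origin along its x axis, at half its thickness.
- long_jig: The long arm's fixed plywood board, 12 mm thick, x -40 to 180, y -40 to 140 mm. Origin: axis of its steel pin (16 mm thick, top 52 mm up), at bench height. Dark stop strip along x, 50 to 160 mm, inner face at y = -24.5 mm, top 36 mm up. Against the stop the arm points along +x; it starts 45 to 75 degrees anticlockwise of that, so push its side that faces away from the stop.
- short_tip (a point): Middle of the free end of the shorter guide arm (130 mm from pin to free end, otherwise the same), which lies loose on the pin of the other, identical board. To be left alone.
Mind the look-alikes: they are no part of the job. Leave any blue or purple look-alike of the long_arm alone.

How it is judged:
By the outcome, as a careful person would: the job done as asked, in the order asked, and still so for the second after the job is handed in, with the robot touching nothing.
It also fails if it takes over 32 s, if anything falls off the work surface, if the arm or the gripper's body presses on something with over 40 N, if the wrist force passes 120 N, or if a joint passes its speed limit or range.

## Working session

There is one attempt and no reset: what is moved stays moved. The work goes in short steps, Python scripts to look and compute and a shell command to move; the robot and the scene stay as the last step left them, time stands still between calls to the robot, and variables do not carry over. Pictures are saved under pics/ and viewed, at most 10 in all, crops included, and the job is handed in when it is done.

```bash
mkdir -p pics; python3 - <<'E'
from workcell import sensors, imaging, spotter
import cv2
for c in ("scene","top"):
    cv2.imwrite(f"pics/{c}0.png",imaging.camera(c))
    for l in ("long_arm","long_tip","long_jig","short_tip"):
        print(c,l,[(d["pixel"],round(d["conf"],2)) for d in spotter.look_for(l,c)])
o=sensors.get_obs();print(o["clock"],o["position"],o["ee_rot"])
E
```

```text
scene long_arm [([167.2, 223.4], 0.89), ([317.5, 161.1], 0.71), ([358.8, 210.1], 0.68)]
scene long_tip [([359.4, 213.7], 0.93), ([168.7, 219.0], 0.8), ([318.2, 165.4], 0.75)]
scene long_jig [([358.4, 242.4], 0.9)]
scene short_tip [([187.4, 290.8], 0.95)]
top long_arm [([190.5, 179.9], 0.76), ([156.8, 299.3], 0.74)]
top long_tip [([383.1, 285.5], 0.84), ([155.2, 303.3], 0.69)]
top long_jig [([217.6, 153.0], 0.6)]
top short_tip [([399.1, 165.2], 0.66)]
0.5 [0.26719977 0.56501043 0.22700252] [ 2.19099283e-01  9.75702569e-01  1.99127282e-05 -1.04700675e-05]
```

View pics/scene0.png

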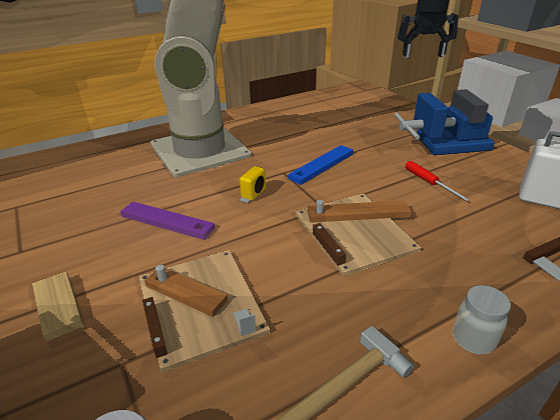

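View pics/top0.png

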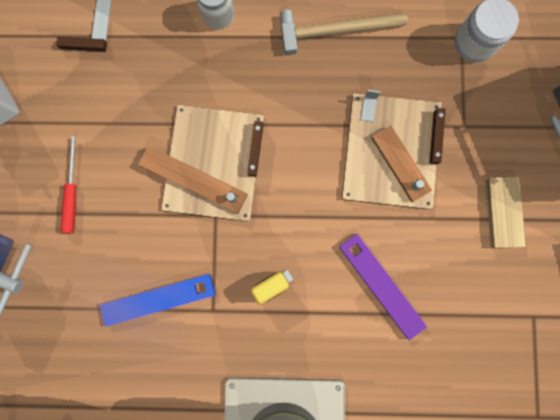

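The scene shows four bar-shaped things (top-view pixels):
- Brown bar (190,180) on the left board.
- Shorter brown bar (402,162) on the right board.
- Blue bar (157,300), loose.
- Purple bar (383,287), loose.

The long arm is the left brown one: it is pinned at (231,197) and is longer than the other pinned arm. I'll confirm that in a crop.

```bash
cat > h.py <<'E'
import numpy as np
from workcell import imaging, sensors
from scipy.spatial.transform import Rotation as Ro
def p2w(px,z,c="top"):
    k=imaging.calibration(c);R=np.array(k["R"]);t=np.array(k["t"])
    d=R.T@np.linalg.solve(k["mtx"],[*px,1.]);o=-R.T@t
    return o+d*(z-o[2])/d[2]
E
python3 - <<'E'
import cv2,numpy as np
from h import *
im=cv2.imread("pics/top0.png")
cv2.imwrite("pics/crop.png",cv2.resize(im[90:230,130:280],None,fx=4,fy=4,interpolation=cv2.INTER_CUBIC))
for n,p,z in [("pin",(231,197),.052),("tipmid",(144,161),.027),("stopA",(257,123),.036),("stopB",(253,175),.036),
 ("b1",(178,107),.012),("b2",(264,115),.012),("b3",(250,220),.012),("b4",(163,210),.012)]:
    print(n,p2w(p,z).round(3))
print(Ro.from_quat(sensors.get_obs()["ee_rot"]).as_matrix().round(3))
E
```

```text
pin [0.467 0.107 0.052]
tipmid [0.541 0.287 0.027]
stopA [0.618 0.06  0.036]
stopB [0.513 0.066 0.036]
b1 [0.658 0.226 0.012]
b2 [0.642 0.048 0.012]
b3 [0.426 0.072 0.012]
b4 [0.444 0.249 0.012]
[[-0.904  0.428 -0.   ]
 [ 0.428  0.904  0.   ]
 [ 0.     0.    -1.   ]]
```

View pics/crop.png

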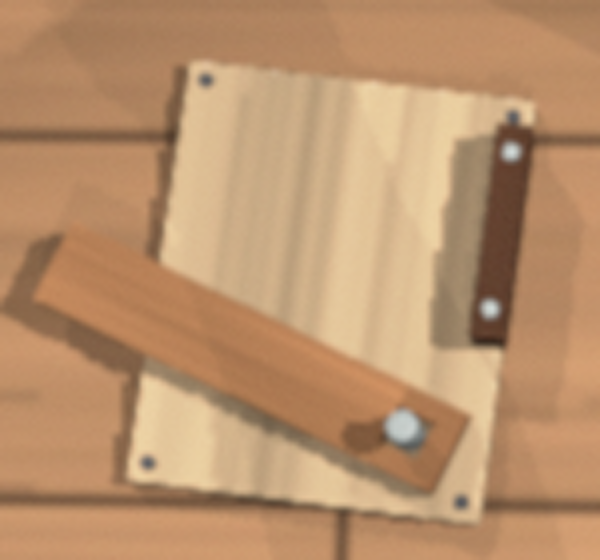

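The crop confirms it. The long brown arm has its pin at crop (403,427), and its tip is at the upper left, around (50,268). The stop strip is on the right. The arm sits about 74° from the stop. I'll move the closed hand to a point above its far side.

```bash
python3 -m inch '[[[-0.04,-0.027,0.016,0,0,-0.01,1],[-0.08,-0.054,0.032,0,0,-0.02,1],[-0.12,-0.081,0.048,0,0,-0.03,1],[-0.16,-0.108,0.064,0,0,-0.04,1],[-0.2,-0.135,0.08,0,0,-0.05,1],[-0.24,-0.162,0.096,0,0,-0.05,1],[-0.28,-0.189,0.112,0,0,-0.05,1],[-0.312,-0.211,0.127,0,0,-0.05,1],[-0.312,-0.211,0.127,0,0,-0.05,1],[-0.312,-0.211,0.127,0,0,-0.05,1]]]'
python3 - <<'E'
import cv2
from h import *
o=sensors.get_obs();print(o["clock"],o["position"],o["ft_force"],o["grip_width"])
print(Ro.from_quat(o["ee_rot"]).as_matrix().round(3))
E
```

```text
clock: 1.5
position: [0.4593, 0.2401, 0.0998]
ee_rot: [0.196, 0.981, -0.0, -0.0]
ft_force: [0.1, 1.5, 0.7]
grip_width: -0.002
grasp_force: 0.0
1.5 [0.45929496 0.24005412 0.09983996] [0.14590871 1.54792782 0.73245391] -0.0017694580866526473
[[-0.923  0.384 -0.   ]
 [ 0.384  0.923 -0.   ]
 [ 0.    -0.    -1.   ]]
```

```bash
python3 -m inch '[[[0,0,0.02,0,0,0,1],[0,0,0.04,0,0,0,1],[0,0,0.052,0,0,0,1],[0,0,0.06,0,0,0,1],[0,0,0.064,0,0,0,1],[0,0,0.064,0,0,0,1]]]'
python3 - <<'E'
import cv2,numpy as np
from h import *
a=imaging.camera("scene")[150:290,270:450]; b=imaging.camera("top")[80:230,110:300]
cv2.imwrite("pics/c2.png",np.hstack([cv2.resize(a,(400,311)),cv2.resize(b,(394,311))]))
E
```

```text
clock: 2.1
position: [0.459, 0.2412, 0.036]
ee_rot: [0.194, 0.981, 0.0, -0.0]
ft_force: [0.6, 0.1, 0.1]
grip_width: -0.003
grasp_force: 0.0
```

View pics/c2.png

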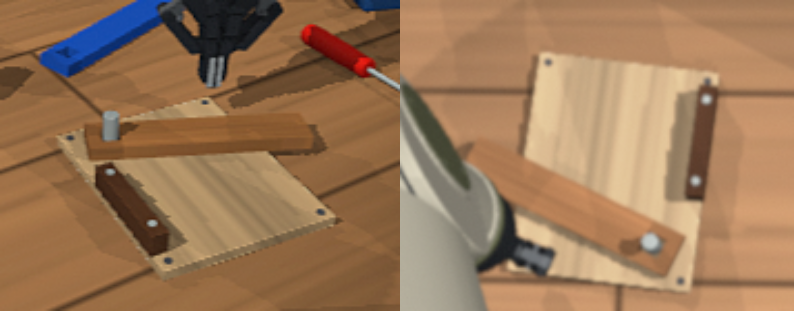

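```bash
python3 -m inch '[[[-0.015,0,0,0,0,0,1],[-0.027,0,0,0,0,0,1],[-0.0355,0.002,0,0,0,0.07,1],[-0.044,0.0034,0,0,0,0.14,1],[-0.0527,0.0043,0,0,0,0.21,1],[-0.0615,0.0044,0,0,0,0.28,1],[-0.0701,0.004,0,0,0,0.35,1],[-0.0788,0.0031,0,0,0,0.42,1],[-0.0874,0.0014,0,0,0,0.49,1],[-0.0957,-0.0008,0,0,0,0.56,1]]]'
python3 - <<'E'
import cv2,numpy as np
from h import *
a=imaging.camera("scene")[150:290,270:450]; b=imaging.camera("top")[80:230,110:300]
cv2.imwrite("pics/c3.png",np.hstack([cv2.resize(a,(400,311)),cv2.resize(b,(394,311))]))
o=sensors.get_obs();R=Ro.from_quat(o["ee_rot"]).as_matrix();p=np.array([.469,.107,.036])
print(o["position"],R.T@(p-o["position"]),np.degrees(np.arctan2(R[1,1],R[0,1])))
E
```

```text
clock: 3.2
position: [0.5488, 0.2025, 0.0363]
ee_rot: [0.46, 0.888, 0.0, 0.0]
ft_force: [0.0, 0.6, -0.7]
grip_width: 0.002
grasp_force: 0.0
[0.54910175 0.20173617 0.03624112] [-0.03111075 -0.12009732  0.00020977] 35.26152053445622
```

View pics/c3.png

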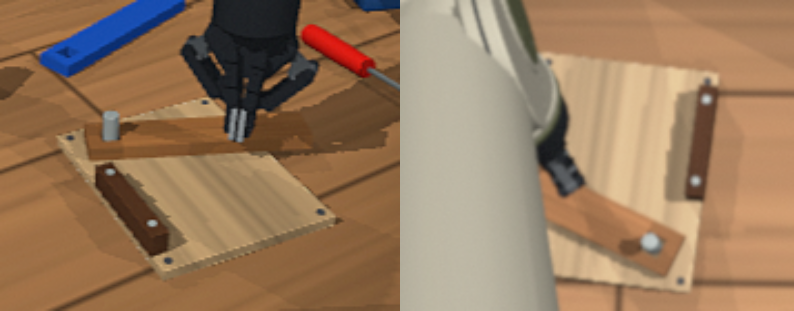

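The hand went over the arm without touching it: no force, and the arm hasn't moved. I'll triangulate the fingertip to find its real height.

```bash
python3 - <<'E'
import cv2,numpy as np
from h import *
def proj(X,c):
    k=imaging.calibration(c);v=k["mtx"]@(np.array(k["R"])@X+k["t"]);return (v[:2]/v[2]).round(1)
p=np.array([.549,.202,0])
for z in (.012,.019,.027,.036,.045,.055): print(z,[proj(p+[0,0,z],c) for c in("scene","top")])
P=[];
for c in("scene","top"):
    k=imaging.calibration(c);P.append(k["mtx"]@np.c_[k["R"],k["t"]])
X=cv2.triangulatePoints(P[0],P[1],np.array([377.,213]),np.array([193.,167]));print((X[:3]/X[3]).ravel())
a=imaging.camera("scene")[140:240,310:450]
cv2.imwrite("pics/c4.png",cv2.resize(a,(780,557),interpolation=cv2.INTER_CUBIC))
E
```

```text
0.012 [array([375.5, 222.1]), array([187.7, 159. ])]
0.019 [array([375.8, 219.5]), array([187. , 158.2])]
0.027 [array([376.2, 216.6]), array([186.2, 157.4])]
0.036 [array([376.7, 213.2]), array([185.3, 156.4])]
0.045 [array([377.2, 209.8]), array([184.3, 155.4])]
0.055 [array([377.7, 206. ]), array([183.2, 154.3])]
[0.53627346 0.19740351 0.02699902]
```

View pics/c4.png

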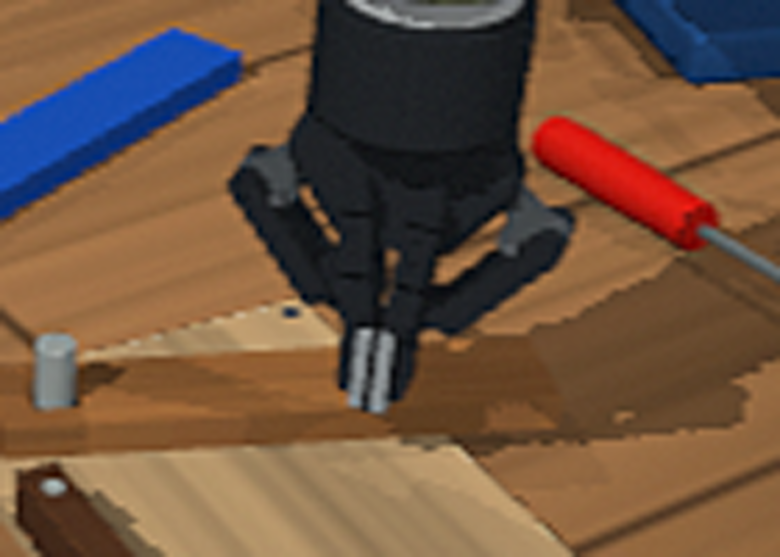

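The fingertips show at about z = 0.03 to 0.035, some 15 mm higher than expected. I'll lift, go back, and lower the hand further while watching the force.

```bash
python3 -m inch '[[[0,0,-0.02,0,0,0,1],[0.02,-0.0125,-0.02,0,0,-0.14,1],[0.04,-0.025,-0.02,0,0,-0.28,1],[0.06,-0.0375,-0.02,0,0,-0.42,1],[0.0815,-0.05,-0.02,0,0,-0.56,1],[0.0815,-0.05,-0.01,0,0,-0.56,1],[0.0815,-0.05,0,0,0,-0.56,1],[0.0815,-0.05,0.004,0,0,-0.56,1],[0.0815,-0.05,0.007,0,0,-0.56,1],[0.0815,-0.05,0.007,0,0,-0.56,1]]]'
python3 -m inch '[[[0,0,0.002,0,0,0,1],[0,0,0.003,0,0,0,1],[0,0,0.003,0,0,0,1]]]'
```

```text
clock: 4.35
position: [0.4594, 0.2404, 0.0284]
ee_rot: [0.195, 0.981, -0.0, -0.0]
ft_force: [1.2, -0.7, -0.4]
grip_width: -0.003
grasp_force: 0.0
clock: 4.65
position: [0.4593, 0.2409, 0.026]
ee_rot: [0.195, 0.981, 0.0, 0.0]
ft_force: [0.3, -0.3, -0.6]
grip_width: 0.0
grasp_force: 0.0
```

```bash
python3 -m inch '[[[0,0,0.001,0,0,0,1],[0,0,0.002,0,0,0,1],[0,0,0.002,0,0,0,1]]]'
python3 -m inch '[[[0,0,0.001,0,0,0,1],[0,0,0.002,0,0,0,1],[0,0,0.002,0,0,0,1]]]'
python3 - <<'E'
import cv2,numpy as np
from h import *
a=imaging.camera("scene")[140:240,290:430]
cv2.imwrite("pics/c5.png",cv2.resize(a,(780,557),interpolation=cv2.INTER_CUBIC))
E
```

```text
clock: 4.95
position: [0.4591, 0.2409, 0.0239]
ee_rot: [0.195, 0.981, 0.0, -0.0]
ft_force: [0.8, 0.8, 0.3]
grip_width: -0.001
grasp_force: 0.0
clock: 5.25
position: [0.4591, 0.2409, 0.0218]
ee_rot: [0.195, 0.981, -0.0, -0.0]
ft_force: [0.4, -0.3, -0.6]
grip_width: -0.003
grasp_force: 0.0
```

View pics/c5.png

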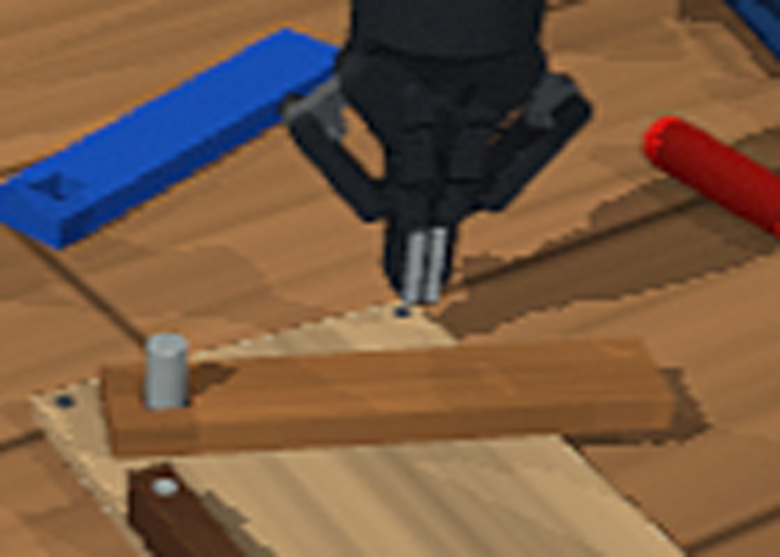

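```bash
python3 - <<'E'
import cv2,numpy as np
from h import *
for z in (0.005,.012,.02,.03): print(z,p2w((365.4,194.2),z,"scene").round(4))
for n,p,z in [("screw",(290+402*140/780,140+312*140/780),.012),("pin",(290+167*140/780,140+345*140/780),.052)]: print(n,p2w(p,z,"scene").round(4))
print("screw top",p2w((130+147/4,90+462/4),.012).round(4))
b=imaging.camera("top")[80:230,110:300]
cv2.imwrite("pics/c6.png",cv2.resize(b,(760,600),interpolation=cv2.INTER_CUBIC))
E
```

```text
0.005 [0.4417 0.2602 0.005 ]
0.012 [0.4498 0.2529 0.012 ]
0.02 [0.459  0.2446 0.02  ]
0.03 [0.4705 0.2342 0.03  ]
screw [0.452  0.2414 0.012 ]
pin [0.4695 0.1073 0.052 ]
screw top [0.453  0.2413 0.012 ]
```

View pics/c6.png

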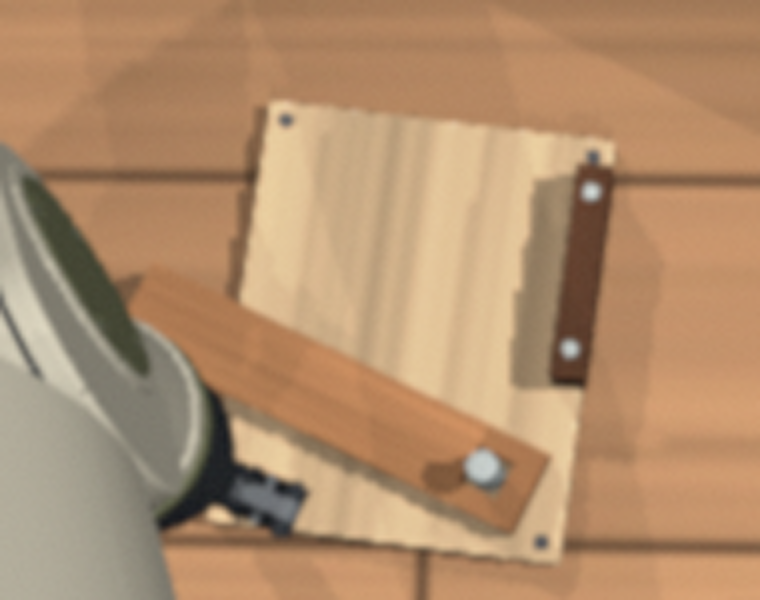

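The tip still looks to be at z ≈ 0.02 or higher, with no contact. I'll keep lowering until it lightly touches the board.

```bash
python3 -m inch '[[[0,0,0.001,0,0,0,1],[0,0,0.002,0,0,0,1],[0,0,0.003,0,0,0,1],[0,0,0.003,0,0,0,1]]]'|sed -n '1,4p'
python3 -m inch '[[[0,0,0.001,0,0,0,1],[0,0,0.002,0,0,0,1],[0,0,0.002,0,0,0,1]]]'|sed -n '1,4p'
```

```text
clock: 5.75
position: [0.4591, 0.2409, 0.0188]
ee_rot: [0.195, 0.981, -0.0, -0.0]
ft_force: [-0.1, -0.8, 0.0]
clock: 6.05
position: [0.4591, 0.2409, 0.0168]
ee_rot: [0.195, 0.981, -0.0, -0.0]
ft_force: [0.5, 0.2, 0.6]
```

```bash
python3 -m inch '[[[0,0,0.001,0,0,0,1],[0,0,0.002,0,0,0,1],[0,0,0.002,0,0,0,1]]]'|sed -n '1,4p'
python3 -m inch '[[[-0.01,0,0,0,0,0,1],[-0.02,0,0,0,0,0,1],[-0.027,0,0,0,0,0,1],[-0.0355,0.002,0,0,0,0.07,1],[-0.044,0.0034,0,0,0,0.14,1],[-0.044,0.0034,0,0,0,0.14,1]]]'
python3 - <<'E'
import cv2,numpy as np
from h import *
a=imaging.camera("scene")[140:290,270:450]; b=imaging.camera("top")[80:230,110:300]
cv2.imwrite("pics/c7.png",np.hstack([cv2.resize(a,(400,333)),cv2.resize(b,(394,333))]))
E
```

```text
clock: 6.35
position: [0.4591, 0.241, 0.0149]
ee_rot: [0.195, 0.981, -0.0, -0.0]
ft_force: [-0.1, 0.7, 0.0]
clock: 6.95
position: [0.5026, 0.2265, 0.015]
ee_rot: [0.264, 0.965, -0.0, 0.0]
ft_force: [-0.7, 0.6, -0.5]
grip_width: -0.001
grasp_force: 0.0
```

View pics/c7.png

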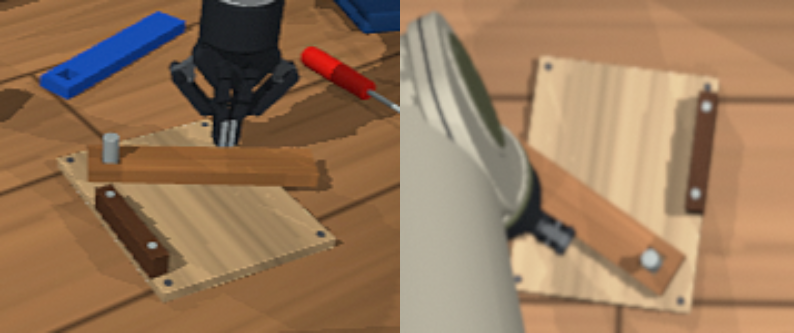

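The arm now turns with the push. In the scene view the fingers sit behind its far side, at about (228,140). I'll continue along the arc.

```bash
python3 -m inch '[[[-0.0085,0.002,0,0,0,0.07,1],[-0.017,0.0034,0,0,0,0.14,1],[-0.0257,0.0043,0,0,0,0.21,1],[-0.0345,0.0044,0,0,0,0.28,1],[-0.0431,0.004,0,0,0,0.35,1],[-0.0518,0.0031,0,0,0,0.42,1],[-0.0604,0.0014,0,0,0,0.49,1],[-0.0687,-0.0008,0,0,0,0.56,1],[-0.077,-0.0036,0,0,0,0.63,1],[-0.0851,-0.0069,0,0,0,0.7,1]]]'
python3 - <<'E'
from h import *
o=sensors.get_obs();R=Ro.from_quat(o["ee_rot"]).as_matrix()
print((R.T@(np.array([.469,.107,.015])-o["position"])).round(4),np.degrees(np.arctan2(R[1,1],R[0,1])))
E
```

```text
clock: 8.05
position: [0.5706, 0.1784, 0.0148]
ee_rot: [0.578, 0.816, -0.0, -0.0]
ft_force: [-0.4, 0.2, 0.4]
grip_width: -0.001
grasp_force: 0.3
[-3.360e-02 -1.196e-01 -1.000e-04] 19.40425356256352
```

```bash
python3 -m inch '[[[-0.0085,0.002,0,0,0,0.07,1],[-0.017,0.0034,0,0,0,0.14,1],[-0.0257,0.0043,0,0,0,0.21,1],[-0.0345,0.0044,0,0,0,0.28,1],[-0.0431,0.004,0,0,0,0.35,1],[-0.0493,0.0034,0,0,0,0.4,1],[-0.0493,0.0034,0,0,0,0.4,1]]]'
python3 - <<'E'
from h import *
o=sensors.get_obs();R=Ro.from_quat(o["ee_rot"]).as_matrix()
print((R.T@(np.array([.469,.107,.015])-o["position"])).round(4),np.degrees(np.arctan2(R[1,1],R[0,1])))
E
```

```text
clock: 8.75
position: [0.5904, 0.132, 0.0149]
ee_rot: [0.728, 0.685, -0.0, -0.0]
ft_force: [0.3, 0.3, 0.3]
grip_width: 0.001
grasp_force: 0.0
[-0.0324 -0.1197 -0.    ] -3.5107038286454153
```

Now the final turn, then straight pushing in small steps until the stop pushes back.

```bash
python3 -m inch '[[[-0.003,0.001,0,0,0,0.024,1],[-0.0056,0.0015,0,0,0,0.047,1],[-0.0056,0.0015,0,0,0,0.047,1]]]'|sed -n '1,4p'
python3 -m inch '[[[-0.001,0,0,0,0,0,1],[-0.002,0,0,0,0,0,1],[-0.002,0,0,0,0,0,1]]]'|sed -n '1,4p'
```

```text
clock: 9.05
position: [0.5917, 0.127, 0.015]
ee_rot: [0.744, 0.668, -0.0, -0.0]
ft_force: [-0.4, -0.2, 0.5]
clock: 9.35
position: [0.5916, 0.1266, 0.0151]
ee_rot: [0.744, 0.668, 0.001, -0.0]
ft_force: [1.2, 5.8, 0.4]
```

A 5.8 N reaction means the stop has been reached. I'll press slightly more, then back off and lift clear so the cameras can see.

```bash
python3 -m inch '[[[-0.001,0,0,0,0,0,1],[-0.001,0,0,0,0,0,1]]]'|sed -n '1,4p'
python3 -m inch '[[[0.001,0,0,0,0,0,1],[0.003,0,0,0,0,0,1],[0.01,0,0,0,0,0,1],[0.03,0,0,0,0,0,1],[0.03,0,-0.04,0,0,0,1],[0.03,0,-0.08,0,0,0,1],[0.05,0,-0.12,0,0,0,1],[0.09,0,-0.14,0,0,0,1],[0.13,0,-0.15,0,0,0,1],[0.17,0,-0.15,0,0,0,1]]]'|sed -n '1,4p'
python3 - <<'E'
import cv2,numpy as np
from h import *
from workcell import spotter
a=imaging.camera("scene")[150:370,130:430]; b=imaging.camera("top")[80:230,110:300]
cv2.imwrite("pics/c8.png",np.hstack([cv2.resize(a,(400,300)),cv2.resize(b,(394,311))[:300]]))
for c in("scene","top"):
    print([(d["pixel"],round(d["conf"],2),p2w(d["pixel"],.02,c).round(3)) for d in spotter.look_for("long_tip",c)])
E
```

```text
clock: 9.55
position: [0.5916, 0.1266, 0.0153]
ee_rot: [0.744, 0.669, 0.001, -0.001]
ft_force: [1.8, 7.6, -0.7]
clock: 10.55
position: [0.6107, 0.2949, 0.1674]
ee_rot: [0.744, 0.668, 0.002, 0.0]
ft_force: [0.9, 0.2, -0.6]
[([168.0, 219.9], 0.98, array([ 0.318, -0.192,  0.02 ])), ([346.7, 241.8], 0.91, array([0.579, 0.101, 0.02 ])), ([317.5, 162.1], 0.86, array([0.27 , 0.233, 0.02 ]))]
[([384.7, 289.4], 0.93, array([ 0.293, -0.193,  0.02 ])), ([156.2, 302.7], 0.91, array([0.26 , 0.253, 0.02 ])), ([242.5, 153.7], 0.7, array([0.559, 0.09 , 0.02 ]))]
```

View pics/c8.png

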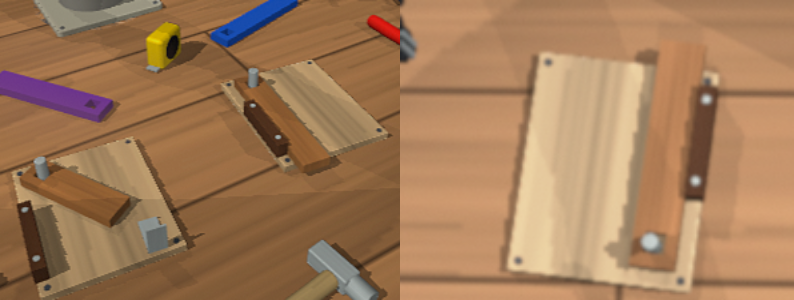

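The picture shows the long arm lying flush along the dark strip, with its edge from (706,45) to (680,268) meeting the stop face. It is still flat and on its pin at (650,242), and the short arm and the coloured bars haven't moved.

```bash
python3 -m inch '[[[0,0,0,0,0,0,1],[0,0,0,0,0,0,1],[0,0,0,0,0,0,1]]]'|head -1; python3 -c "
from workcell import order
print(order.hand_in())"
```

```text
clock: 11.05
the job is handed in; nothing more can be done
None
```

The long arm now lies against its stop strip, flat and on its pin, with the short arm and look-alikes left alone; I handed the job in at about 11 s, and no verdict was shown.

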